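# Hold the sharps bin's lid open by its lever

### The job

The steel lid of the yellow sharps bin is locked by a slide catch with a blue knob: push the knob along its track, away from the lid, as far as it goes. Then press the red pad of the lever all the way down with the fingertips so that the lever swings the heavy lid open, and finish while still holding the pad down with the lid open. Only push and press: do not touch the lid itself, do not pick anything up, and leave the bottle, the carton and the vial where they stand.

Things in the scene. Friction and masses are not known exactly. Their poses are not given: they have to be found in the camera images.
- station: Sharps bin station, fixed to the bench; origin on the bench under the bin's middle, z up, turned by its yaw. Yellow bin 160 (x) by 210 (y) mm, rim 145 mm high. The lever runs along y, 102 mm in front (-x) of the origin; its red pad sticks out on the -y side. A grey block (70 mm in x, y 116 to 206, 169 mm high) at the +y end carries the catch. Base plate 8 mm high: x -132 to 93, y -175 to 215.
- catch (a joint): Slide of the catch along the station's +y axis, in m: 0 = over the lid's edge (locked), 0.04 = at its outer stop (free). Starts between 0 and 0.006; the lid is free above about 0.02. Dry friction of about 2 N; it stays where it is left.
- catch_knob (a point): Centre of the top of the catch's blue knob: upright cylinder, 24 mm in diameter, top 213 mm above the bench, standing on a flat bolt 40 mm wide (top face at 165 mm, guides beside it to 169 mm). Axes as the station's: pushed along +y the catch opens. A fingertip fits on its -y side, above the bolt's tongue, which reaches 65 mm to -y of the knob; its end lies over the lid (lid's top at 155 mm).
- lever (a joint): Angle of the lever, in rad: near 0 (about 0.02) = at rest, pad up; 0.55 = at its hard stop, pad fully down. Pivot along the station's x axis at y = -135 mm, 138 mm above the bench; long arm 150 mm, short arm 70 mm with a roller under a tab of the lid. Pressing takes about 8 to 13 N at first, less as the lid rises; let go, it returns under the lid's weight.
- lever_pad (a point): Centre of the top face of the red pad (45 mm in x, 50 mm in y, 10 mm thick) at the lever's long end, at station x -102, y -276 mm. At rest about 201 mm above the bench, tilted 0.27 rad; level at mid-stroke. Fully pressed it is about 83 mm lower, having moved at most 15 mm along the station's y. Nothing stands under it.
- lid (a joint): Angle of the lid, in rad: 0 = shut, about 1.1 with the lever fully down. Hinge line along the station's x axis at y = -100 mm, 150 mm above the bench; the free edge (y = +105 mm, by the catch) swings up. Steel, 172 mm (x) by 205 mm (y), about 0.8 kg.
- lid_edge (a point): Middle of the top of the lid's free edge, next to the catch: 155 mm above the bench when shut.
- infusion_bottle: Clear infusion bottle, 64 mm in diameter, 150 mm high, standing loose; origin at the centre of its underside. A bystander.
- carton: Green medicine carton, 60 x 50 x 90 mm high, standing loose; origin at the centre of its underside. A bystander.
- vial: Amber vial jar with red cap, 44 mm in diameter, 75 mm high, standing loose; origin at the centre of its underside. A bystander.

How it is judged:
On the way, in this order (a step that is already met when the one before it is completed fails the run):
1. the catch is pushed open while the lid is still shut (value of joint catch above 0.032 m and value of joint lid below 0.1 rad), for 0.1 s.
2. the lever is pressed down by the fingers and the lid swings open (value of joint lever above 0.48 rad and value of joint lid above 0.8 rad and contact force between the fingers and lever above 0.5 N), for 0.2 s.
At the end, for the whole second after the job is handed in: The catch is slid out (beyond 0.032 of 0.040 m), the fingers still press the lever (beyond 0.48 of 0.55 rad, more than 0.5 N), the lid stands still and open (beyond 0.8 rad), and the bottle, carton and vial stand upright within 20 mm of where they began (all of step 2 and value of joint lid below 1.25 rad and value of joint catch above 0.032 m and velocity of joint lid between -0.1 and 0.1 rad/s and distance of each of infusion_bottle, carton, vial from where it was at the start of the episode below 0.02 m and angle between each of infusion_bottle, carton, vial's own z axis and vertical below 0.15 rad); the arm keeps its last pose, push and grip.
It fails at once if the lid is touched by the robot (it is to be raised by the lever alone) (contact force between any of the fingers, the arm and lid above 2 N).
It fails at once if the bottle, carton or vial is moved more than 20 mm, lifted or tipped over (distance of any of infusion_bottle, carton, vial from where it was at the start of the episode above 0.02 m or angle between any of infusion_bottle, carton, vial's own z axis and vertical above 0.4 rad).
It also fails if it takes over 43 s, if anything falls off the work surface, if the arm or the gripper's body presses on something with over 40 N, if the wrist force passes 120 N, or if a joint passes its speed limit or range.

### The arm

A 6-joint arm with a two-finger parallel gripper is mounted at the origin on the work surface. World frame = base frame: x ahead of the robot, y to its left, z up, the work surface at z = 0. Lengths are in m, angles in rad, forces in N, time in s.
With the tool pointing down it reaches from about 0.375 to 0.9 m from the base axis. Payload 3.1 kg.
Tool frame: the origin (TCP) lies at the very end of the fingers, on their centre line; the grasp point (between the pads) lies 19 mm behind it (ctrl.pinch_z is the distance from the TCP to the grasp point, in m); z points along the fingers, y is the line along which they close (so a half turn about z gives the same grasp; the last joint's range is limited). The gripper opens to 85 mm and grips with 20 to 120 N. Pads are 22 mm wide; open, the fingers measure 114 mm over their backs; the gripper's body (76 mm by 85 mm) begins 54 mm behind the grasp point. The pads swing forward as they close: fully open they stand 13 mm farther back than shut.
Start: joints at [-1.524, 0.527, 1.433, -0, 1.181, -0.178], TCP at [0.139, -0.609, 0.205] pointing down, gripper open.
Joint ranges: [-3.08, 3.08], [-0.75, 2.2], [0.22, 2.44], [-1.43, 4.57], [0, 2.65], [-2.85, 2.85]. Speed limits (rad/s): [2.79, 2.79, 3.14, 3.14, 3.14, 3.14].

### API

Orientations are given as a unit quaternion [w, x, y, z].
In Python, from rig import state, optics, workorder, ctrl gives the robot as it stands.
- The arm moves only by the tool servo_tool, never from a script. Its argument "moves" is a list of rows, each a list of 3 entries, a list of its own where there are three numbers: the shift along the tool's x, y, z in units of 150 mm (1.0 is 150 mm), then the turn, a rotation vector about the tool's x, y, z in units of 60 degrees (1.0 is 60 degrees), then the closure, from 0 (fully open) to 1 (shut). In form: [[[tx, ty, tz], [wx, wy, wz], claw], ...]. A call has 1 to 8 rows; each row shifts and turns the commanded pose from where the row before left it, along the tool's axes as they then stand; what a row does not reach is not made up. A row lasts 1/8 s, in which the tool goes at most 62.5 mm and 10.7 degrees, less where a joint would pass 70% of its speed; a pose out of reach is approached as far as the arm can. A call with a number of a shift or a turn outside -1 to 1 is refused whole. A call with a gripper value outside its range is refused whole. The fingers move at their own pace and stop on an object; "squeeze" is the grip in N (left out, the last holds). Time passes only in rows, so rows that do not move let the fingers close. It gives the time, the measured TCP pose, the force, the opening and the grip force at its end, in the units of the state.
- state(): the state, without advancing time (a new reading comes with each control period).
- optics.get_image(name): name is "scene" or "side" or "wrist"; returns a dict with "image" (400x640x3 uint8, red, green, blue), "range_z" (400x640 float32, m along the optical axis (not along the pixel's ray), 0 where there is no reading), "K" (3x3 intrinsics, pixels), "dist_coeffs" ([k1, k2, p1, p2, k3] as OpenCV has them; the pictures are not rectified), "T" (4x4, takes a point from camera to world coordinates). Camera axes: x right, y up, looking along -z (the intrinsics and any distortion apply to the point x, -y, -z); pixel columns grow to the right and rows downward; lengths in m; the calibration is good to about 2 mm. A picture is of the moment at which its call begins.
- workorder.close_job(): hands the job in; it is judged then, once.
The state is a dict: "time_s": time; "joints": joint angles; "dq": joint speeds; "effort": joint torques, N m; "position": TCP position; "ee_rot": TCP orientation; "wrist_force": force on the tool from outside, world axes, zero at the start; "wrist_torque": the same for the moment, N m; "opening": finger opening in m; "finger_force": force on a finger pad.
Only numpy, scipy, OpenCV 4.12 (cv2) and the standard library are available. Lean on these libraries where they do the work, as an engineer would, in place of code of your own. Each camera call takes 0.05 s, during which the arm holds its last target. There are 200 camera calls.

## Working session

There is one attempt and no reset: what is moved stays moved. The work goes in short steps, Python scripts to look and compute and a tool call to move; the robot and the scene stay as the last step left them, time stands still between calls to the robot, and variables do not carry over. Pictures are saved under pics/ and viewed, at most 10 in all, crops included, and the job is handed in when it is done.

Besides the shell and the picture viewer there is one more tool, called after "Emit:" as a command line: name --argument value ..., lists and objects as JSON in quotes. servo_tool: Moves the arm, as the interface text tells. Shifts and turns lie within -1 to 1; 1 stands for 150 mm of shift or 60 degrees of turn. Its arguments: {"type":"object","properties":{"moves":{"type":"array"},"squeeze":{"type":"number"}},"required":["moves"]}

```bash
mkdir -p pics; cat > h.py <<'E'
import numpy as np,cv2
from rig import state,optics,workorder,ctrl
def pts(im):
    K,d,T=np.array(im["K"]),np.array(im["dist_coeffs"]),np.array(im["T"])
    z=im["range_z"];v,u=np.mgrid[:400,:640]
    n=cv2.undistortPoints(np.stack([u,v],-1).reshape(-1,1,2).astype(np.float64),K,d).reshape(400,640,2)
    P=np.stack([n[...,0]*z,-n[...,1]*z,-z],-1)
    return P@T[:3,:3].T+T[:3,3]
E
python3 - <<'E'
from h import *
ims=[]
for n in("scene","side"):
    im=optics.get_image(n);P=pts(im);ims.append(im["image"])
    np.savez(f"{n}.npz",P=P,img=im["image"],z=im["range_z"])
    hsv=cv2.cvtColor(im["image"],cv2.COLOR_RGB2HSV)
    for c,lo,hi in(("blue",(100,120,50),(130,255,255)),("red",(0,150,70),(6,255,255)),("yellow",(20,130,80),(34,255,255)),("green",(40,80,40),(85,255,255))):
        m=cv2.inRange(hsv,lo,hi);k,l,s,ce=cv2.connectedComponentsWithStats(m)
        for i in range(1,k):
            if s[i,4]>60:
                q=P[(l==i)&(im["range_z"]>0)]
                if len(q):print(n,c,s[i],ce[i].round(),np.median(q,0).round(3),np.percentile(q,2,0).round(3),np.percentile(q,98,0).round(3))
a=np.vstack(ims);cv2.imwrite("pics/a.png",cv2.resize(a[...,::-1],(480,600),interpolation=cv2.INTER_AREA))
print(state())
E
```

```text
scene blue [403  16  14  11 128] [410.  21.] [-0.646  0.829  0.121] [-0.669  0.808  0.099] [-0.632  0.861  0.14 ]
scene blue [382  19  14  10 132] [388.  23.] [-0.65   0.728  0.122] [-0.668  0.704  0.102] [-0.635  0.76   0.141]
scene blue [359  21  15  11 131] [366.  26.] [-0.648  0.621  0.121] [-0.667  0.599  0.101] [-0.634  0.651  0.14 ]
scene blue [336  24  15  11 139] [343.  29.] [-0.648  0.517  0.12 ] [-0.667  0.495  0.101] [-0.637  0.55   0.141]
scene blue [179  38  19  15 203] [188.  46.] [-0.646 -0.122  0.131] [-0.663 -0.148  0.106] [-0.634 -0.094  0.155]
scene blue [599  40  36  62 614] [612.  67.] [0.162 1.126 0.155] [0.113 1.12  0.061] [0.201 1.132 0.234]
scene blue [151  42  19  15 212] [160.  49.] [-0.644 -0.226  0.132] [-0.662 -0.253  0.106] [-0.633 -0.198  0.155]
scene blue [122  45  19  15 207] [131.  53.] [-0.644 -0.328  0.13 ] [-0.657 -0.355  0.107] [-0.633 -0.303  0.155]
scene blue [616 125  24  65 946] [631. 155.] [ 0.332  1.126 -0.08 ] [ 0.268  1.12  -0.168] [3.910e-01 1.133e+00 1.000e-03]
scene blue [525 130  31  24 478] [539. 142.] [0.377 0.676 0.072] [0.34  0.
[... 2260 characters left out ...]
]
{'time_s': 0.1, 'joints': array([-1.52451790e+00,  5.28372528e-01,  1.43377362e+00,  1.19262958e-05,
        1.18138929e+00, -1.78501529e-01]), 'dq': array([-0.00058567, -0.00126754, -0.00208655,  0.00112771,  0.00065125,
       -0.00052269]), 'effort': array([-8.25118696e-04, -4.43306351e+01, -1.78586197e+01, -2.28906583e-04,
        3.92843736e-03,  3.31110797e-06]), 'position': array([ 0.13930639, -0.60857142,  0.2045321 ]), 'ee_rot': array([-9.68907228e-04,  9.93690677e-01,  1.12151211e-01,  6.96760307e-05]), 'wrist_force': array([-0.01962548, -0.63577185, -0.34822467]), 'wrist_torque': array([ 0.01732815, -0.01121236,  0.02192196]), 'finger_force': 0.0, 'opening': 0.08531786608499192}
```

View pics/a.png

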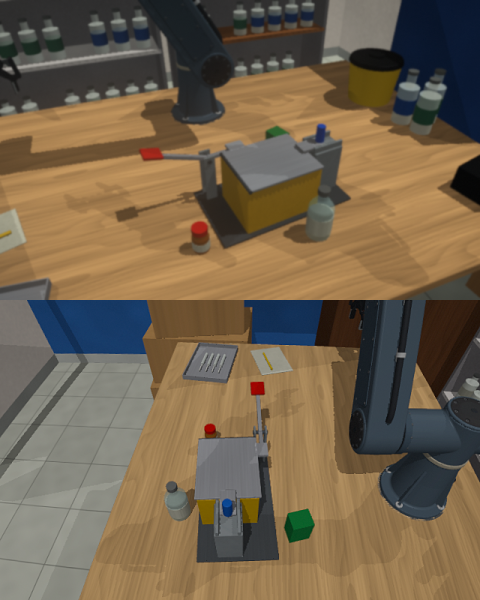

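The scene view shows the pad at about (201,205) px and the knob at (427,177) px. The side view shows the carton, bottle and vial all clear of the route. The station comes out at about (0.590, 0.055) with yaw about 0.11. With that pose the knob sits at station (0, 0.150), with its top at about 0.215 m and the pad at about 0.201 m, which agrees with the data.

Emit:
servo_tool --moves '[[[0,0,-0.33],[0,0,0.108],1],[[0,0,-0.33],[0,0,0],1],[[0.1,-0.14,0],[0,0,0],1],[[0.2,-0.28,0],[0,0,0],1],[[0.2,-0.28,0],[0,0,0],1],[[0.2,-0.28,0],[0,0,0],1],[[0.2,-0.28,0],[0,0,0],1],[[0.2,-0.28,0],[0,0,0],1]]' --squeeze 40

```text
time_s: 1.1
position: [0.278, -0.3595, 0.3041]
ee_rot: [-0.0, 0.998, 0.056, 0.0]
wrist_force: [0.9, -0.0, -0.7]
opening: -0.0001
finger_force: 0.0
```

```bash
cat > to.py <<'E'
from h import *;import sys
from scipy.spatial.transform import Rotation as Ro
s=state();w=s["ee_rot"];R=Ro.from_quat([w[1],w[2],w[3],w[0]]).as_matrix()
print("pos",s["position"].round(4),"t",s["time_s"],"F",s["wrist_force"].round(1),"R",R.round(3).tolist())
print("units",(R.T@(np.array(list(map(float,sys.argv[1:4])))-s["position"])/.15).round(3))
E
python3 - <<'E'
import numpy as np,cv2
for n in("scene","side"):
    d=np.load(n+".npz");P=d["P"];hsv=cv2.cvtColor(d["img"],cv2.COLOR_RGB2HSV)
    m=(cv2.inRange(hsv,(100,120,50),(130,255,255))>0)&(abs(P[...,0]-.575)<.04)&(abs(P[...,1]-.2)<.04)&(P[...,2]>.211)
    q=P[m];print(n,len(q),(q.min(0)+q.max(0))/2,q.mean(0))
    # lid top plane rectangle
    m=(abs(P[...,2]-.155)<.005)&(abs(P[...,0]-.59)<.2)&(abs(P[...,1]-.05)<.2)
    print(cv2.minAreaRect(P[m][:,:2].astype(np.float32)*1000))
E
python3 to.py .578 .159 .304
```

```text
scene 45 [0.57524388 0.20266447 0.21336313] [0.5762058  0.20212764 0.21330116]
((586.2239990234375, 40.04527282714844), (403.57513427734375, 244.90570068359375), 69.75648498535156)
side 128 [0.57086031 0.20442976 0.21426259] [0.57084438 0.20525774 0.21410812]
((582.611083984375, 42.583404541015625), (396.328369140625, 244.98019409179688), 68.88910675048828)
pos [ 0.278  -0.3595  0.3041] t 1.1 F [ 0.9 -0.  -0.7] R [[0.994, 0.111, -0.0], [0.111, -0.994, 0.001], [0.0, -0.001, -1.0]]
units [ 2.371e+00 -3.213e+00  3.000e-03]
```

Emit:
servo_tool --moves '[[[0.2,-0.27,0],[0,0,0],1],[[0.2,-0.27,0],[0,0,0],1],[[0.2,-0.27,0],[0,0,0],1],[[0.2,-0.27,0],[0,0,0],1],[[0.2,-0.27,0],[0,0,0],1],[[0.2,-0.27,0],[0,0,0],1],[[0.2,-0.27,0],[0,0,0],1],[[0.2,-0.27,0],[0,0,0],1]]'

```text
time_s: 2.1
position: [0.4803, -0.0109, 0.3042]
ee_rot: [0.0, 0.998, 0.056, -0.0]
wrist_force: [0.5, -0.7, 0.5]
opening: 0.0
finger_force: 0.0
```

Emit:
servo_tool --moves '[[[0.2,-0.27,0],[0,0,0],1],[[0.2,-0.27,0],[0,0,0],1],[[0.2,-0.27,0],[0,0,0],1],[[0.17,-0.24,0],[0,0,0],1],[[0,0,0],[0,0,0],1],[[0,0,0],[0,0,0],1]]'

```text
time_s: 2.85
position: [0.5764, 0.1565, 0.3037]
ee_rot: [0.0, 0.998, 0.056, -0.001]
wrist_force: [-0.2, -0.5, 0.2]
opening: 0.0001
finger_force: 0.0
```

```bash
python3 to.py .578 .159 .19; python3 - <<'E'
from h import *
im=optics.get_image("wrist");P=pts(im)
hsv=cv2.cvtColor(im["image"],cv2.COLOR_RGB2HSV)
m=(cv2.inRange(hsv,(100,120,50),(130,255,255))>0)&(P[...,2]>.208)&(P[...,2]<.22)
q=P[m];print(len(q));
if len(q):print((q.min(0)+q.max(0))/2,q.mean(0))
cv2.imwrite("pics/w.png",im["image"][...,::-1])
E
```

```text
pos [0.5764 0.1565 0.3037] t 2.85 F [-0.2 -0.5  0.2] R [[0.994, 0.112, -0.002], [0.112, -0.994, -0.001], [-0.002, 0.0, -1.0]]
units [ 0.014 -0.015  0.758]
534
[0.57117562 0.20360209 0.21170864] [0.57140165 0.20369281 0.21153213]
```

View pics/w.png

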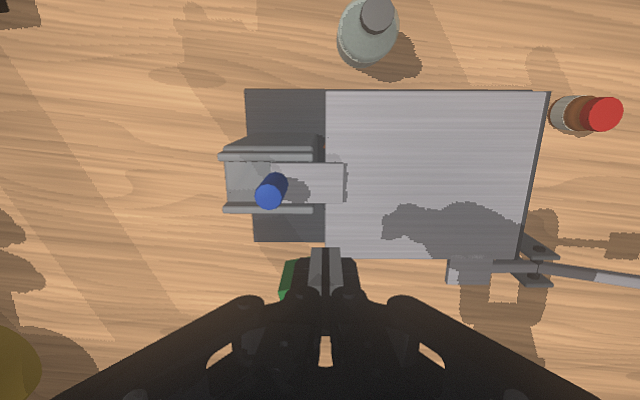

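The wrist view shows the knob at (268,190) px, with the bolt's tongue reaching right over the lid's edge and the fingers beside it. The measured knob top is (0.571, 0.204, 0.212), as expected.

Emit:
servo_tool --moves '[[[0,0,0.25],[0,0,0],1],[[0,0,0.25],[0,0,0],1],[[0,0,0.2],[0,0,0],1],[[0,0,0.07],[0,0,0],1],[[0,-0.06,0],[0,0,0],1],[[0,-0.06,0],[0,0,0],1],[[0,-0.06,0],[0,0,0],1],[[0,-0.06,0],[0,0,0],1]]'

```text
time_s: 3.9
position: [0.5734, 0.1936, 0.1898]
ee_rot: [-0.0, 0.998, 0.056, 0.001]
wrist_force: [-0.1, 0.3, 0.3]
opening: -0.0002
finger_force: 0.0
```

Emit:
servo_tool --moves '[[[0,-0.06,0],[0,0,0],1],[[0,-0.05,0],[0,0,0],1],[[0,-0.03,0],[0,0,0],1],[[0,0,0],[0,0,0],1]]'

```text
time_s: 4.4
position: [0.5708, 0.2138, 0.1889]
ee_rot: [0.0, 0.998, 0.056, -0.0]
wrist_force: [0.1, -0.6, 0.4]
opening: -0.0001
finger_force: 0.0
```

Emit:
servo_tool --moves '[[[0,-0.03,0],[0,0,0],1],[[0,-0.03,0],[0,0,0],1],[[0,0,0],[0,0,0],1]]'

```text
time_s: 4.78
position: [0.5698, 0.2227, 0.1889]
ee_rot: [-0.0, 0.998, 0.056, -0.0]
wrist_force: [-0.2, -0.5, 0.3]
opening: 0.0002
finger_force: 0.0
```

```bash
python3 - <<'E'
from h import *
im=optics.get_image("wrist");P=pts(im)
hsv=cv2.cvtColor(im["image"],cv2.COLOR_RGB2HSV)
m=(cv2.inRange(hsv,(100,120,50),(130,255,255))>0)&(P[...,2]>.208)&(P[...,2]<.22)
q=P[m];print(len(q),state()["wrist_force"],state()["position"]);
if len(q):print((q.min(0)+q.max(0))/2,q.mean(0))
cv2.imwrite("pics/w2.png",im["image"][...,::-1])
E
```

```text
1150 [-1.02434506 -0.55969767 -0.16477321] [0.56979362 0.22251221 0.18890529]
[0.57135258 0.20388909 0.21076582] [0.57334642 0.20246389 0.21140093]
```

View pics/w2.png

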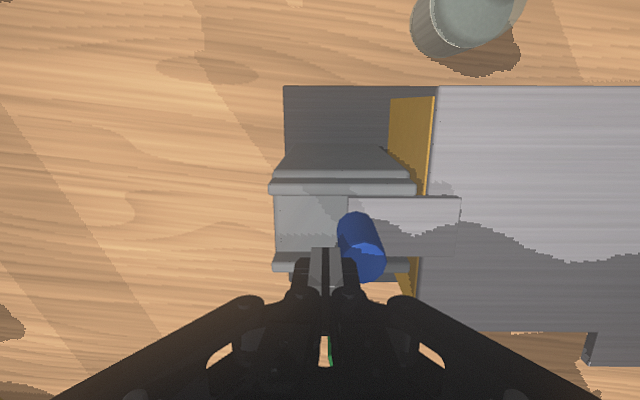

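The wrist view shows the knob at (365,250) px, now on the right of the fingers at (326,260), so the fingers look to be past it without having moved it. I'll check where the fingertips really are.

```bash
python3 - <<'E'
from h import *
s=state();p=s["position"]
print(s["opening"],s["time_s"])
def proj(im,X):
    T=np.array(im["T"]);c=(np.atleast_2d(X)-T[:3,3])@T[:3,:3]
    return cv2.projectPoints(c*[1,-1,-1],np.zeros(3),np.zeros(3),np.array(im["K"]),np.array(im["dist_coeffs"]))[0].reshape(-1,2).round()
out=[]
for n in("scene","side","wrist"):
    im=optics.get_image(n);uv=proj(im,[p,p+[0,0,.05],[.571,.204,.213],[.571,.204,.165]]);print(n,uv.tolist())
    c=uv[2].astype(int);P=pts(im)
    x0=max(0,c[0]-50);y0=max(0,c[1]-50);a=im["image"][y0:y0+100,x0:x0+100].copy()
    out.append(cv2.resize(a,(260,260),interpolation=cv2.INTER_NEAREST) if a.shape==(100,100,3) else np.zeros((260,260,3),np.uint8))
    hsv=cv2.cvtColor(im["image"],cv2.COLOR_RGB2HSV)
    m=(cv2.inRange(hsv,(100,120,50),(130,255,255))>0)&(abs(P[...,0]-.575)<.06)&(abs(P[...,1]-.22)<.06)&(P[...,2]>.168)&(P[...,2]<.22)
    q=P[m];v,u=np.nonzero(m);print(len(q),q.min(0).round(3) if len(q) else "",q.max(0).round(3) if len(q) else "",u.mean(),v.mean(), np.c_[u,v].max(0))
    if n=="wrist":
        for uu,vv in((318,262),(333,262),(326,252)):print(P[vv,uu])
cv2.imwrite("pics/c.png",np.hstack(out)[...,::-1])
E
```

```text
0.00018658317336838238 4.825
scene [[434.0, 175.0], [437.0, 153.0], [428.0, 167.0], [425.0, 187.0]]
213 [0.567 0.192 0.169] [0.586 0.21  0.214] 427.32394366197184 177.57746478873239 [433 189]
side [[303.0, 287.0], [301.0, 272.0], [302.0, 270.0], [304.0, 284.0]]
9 [0.559 0.205 0.168] [0.574 0.216 0.211] 306.77777777777777 279.8888888888889 [309 288]
wrist [[325.0, 243.0], [324.0, 293.0], [363.0, 265.0], [354.0, 229.0]]
1574 [0.56  0.193 0.168] [0.583 0.216 0.213] 361.0698856416773 250.60800508259211 [385 282]
[0.58016879 0.22643611 0.23224854]
[0.58109953 0.22019913 0.23268443]
[0.58084634 0.22310522 0.22328498]
```

View pics/c.png

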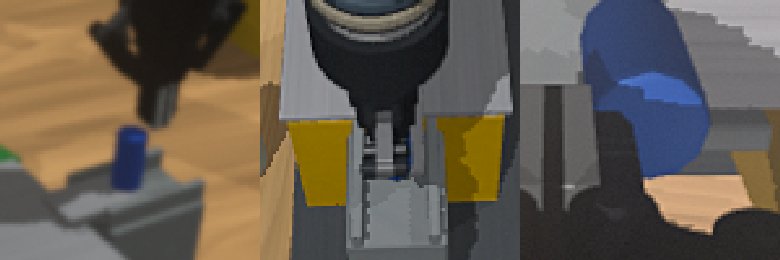

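The scene crop and the wrist depth both put the real fingertips at about z = 0.217. That is some 28 mm above the reported TCP, so they passed just over the knob. I'll back off and go again lower, with TCP at 0.167, which clears the bolt's top on either reading.

Emit:
servo_tool --moves '[[[0,0,-0.2],[0,0,0],1],[[0,0.15,0],[0,0,0],1],[[0,0.15,0],[0,0,0],1],[[0,0.14,0],[0,0,0],1],[[0,0,0.15],[0,0,0],1],[[0,0,0.1],[0,0,0],1],[[0,0,0.06],[0,0,0],1],[[0,0,0.035],[0,0,0],1]]'

```text
time_s: 5.98
position: [0.577, 0.157, 0.1665]
ee_rot: [-0.0, 0.998, 0.056, -0.0]
wrist_force: [-0.2, -0.6, -0.4]
opening: -0.0
finger_force: 0.0
```

Emit:
servo_tool --moves '[[[0,-0.05,0],[0,0,0],1],[[0,-0.05,0],[0,0,0],1],[[0,-0.05,0],[0,0,0],1],[[0,-0.03,0],[0,0,0],1]]'

```text
time_s: 6.48
position: [0.5745, 0.184, 0.1677]
ee_rot: [0.001, 0.998, 0.056, 0.001]
wrist_force: [-0.3, -1.3, 1.2]
opening: 0.0001
finger_force: 1.1
```

Contact. I'll keep pushing until the force rises at the stop.

Emit:
servo_tool --moves '[[[0,-0.05,0],[0,0,0],1],[[0,-0.05,0],[0,0,0],1],[[0,-0.05,0],[0,0,0],1],[[0,-0.04,0],[0,0,0],1],[[0,0,0],[0,0,0],1]]'

```text
time_s: 7.1
position: [0.5706, 0.2129, 0.1669]
ee_rot: [-0.0, 0.998, 0.056, -0.0]
wrist_force: [0.3, -0.3, 0.7]
opening: 0.0002
finger_force: 0.0
```

Emit:
servo_tool --moves '[[[0,-0.03,0],[0,0,0],1],[[0,-0.02,0],[0,0,0],1],[[0,0,0],[0,0,0],1]]'

```text
time_s: 7.48
position: [0.5701, 0.2165, 0.1669]
ee_rot: [0.003, 0.998, 0.056, -0.001]
wrist_force: [0.5, -9.0, 0.6]
opening: 0.0001
finger_force: 4.5
```

```bash
python3 - <<'E'
from h import *
print(state()["wrist_force"],state()["position"])
im=optics.get_image("wrist");P=pts(im)
hsv=cv2.cvtColor(im["image"],cv2.COLOR_RGB2HSV)
m=(cv2.inRange(hsv,(100,120,50),(130,255,255))>0)&(P[...,2]>.17)&(P[...,2]<.22)
q=P[m];print(len(q),q.min(0),q.max(0),q[q[:,2]>.209].mean(0))
cv2.imwrite("pics/w3.png",im["image"][...,::-1])
E
```

```text
[ 0.49244376 -9.00208023  0.58203375] [0.57005548 0.21650699 0.16694846]
1363 [0.55848968 0.23006072 0.17931799] [0.57830544 0.25286542 0.21335348] [0.56935857 0.24177844 0.21156916]
```

View pics/w3.png

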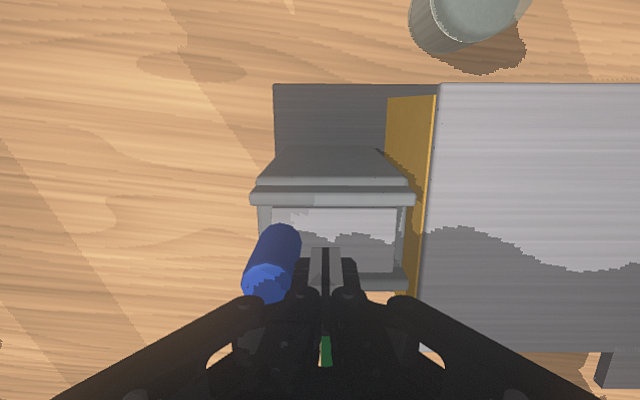

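The wrist view shows the knob at (270,270) px, moved about 38 mm, with the bolt's tongue clear of the lid and 9 N at the stop. The catch is open. Next is lifting and moving over the pad.

Emit:
servo_tool --moves '[[[0,0.04,0],[0,0,0],1],[[0,0,-0.3],[0,0,0],1],[[0,0,-0.3],[0,0,0],1],[[0,0,-0.28],[0,0,0],1],[[0,0.2,0],[0,0,0],1],[[0,0.3,0],[0,0,0],1],[[0,0.3,0],[0,0,0],1],[[0,0.3,0],[0,0,0],1]]'

```text
time_s: 8.52
position: [0.589, 0.0491, 0.2989]
ee_rot: [-0.001, 0.998, 0.056, -0.0]
wrist_force: [0.0, -0.2, 0.2]
opening: -0.0002
finger_force: 0.0
```

```bash
python3 to.py .520 -.232 .24
```

```text
pos [0.589  0.0491 0.2989] t 8.525 F [ 0.  -0.2  0.2] R [[0.994, 0.112, -0.0], [0.112, -0.994, 0.002], [-0.0, -0.002, -1.0]]
units [-0.667  1.811  0.39 ]
```

Emit:
servo_tool --moves '[[[-0.1,0.27,0],[0,0,0],1],[[-0.1,0.27,0],[0,0,0],1],[[-0.1,0.27,0],[0,0,0],1],[[-0.1,0.27,0],[0,0,0],1],[[-0.1,0.27,0],[0,0,0],1],[[-0.1,0.27,0],[0,0,0],1],[[-0.067,0.19,0],[0,0,0],1],[[0,0,0.2],[0,0,0],1]]'

```text
time_s: 9.52
position: [0.5215, -0.2344, 0.2708]
ee_rot: [0.002, 0.999, 0.054, 0.003]
wrist_force: [0.1, -0.4, -0.4]
opening: -0.0001
finger_force: 0.0
```

```bash
python3 to.py .520 -.232 .19;python3 - <<'E'
from h import *
im=optics.get_image("wrist");P=pts(im)
hsv=cv2.cvtColor(im["image"],cv2.COLOR_RGB2HSV)
m=(cv2.inRange(hsv,(0,150,50),(6,255,255))>0)&(P[...,2]>.17)&(P[...,2]<.22)
q=P[m];print(len(q),q.min(0),q.max(0),q.mean(0))
cv2.imwrite("pics/w4.png",im["image"][...,::-1])
E
```

```text
pos [ 0.5215 -0.2344  0.2708] t 9.525 F [ 0.1 -0.4 -0.4] R [[0.994, 0.108, 0.006], [0.108, -0.994, -0.003], [0.006, 0.003, -1.0]]
units [-0.011 -0.019  0.539]
3371 [ 0.49198147 -0.25792928  0.19201978] [ 0.5400294  -0.20690546  0.20751718] [ 0.51725907 -0.23278364  0.20050297]
```

View pics/w4.png

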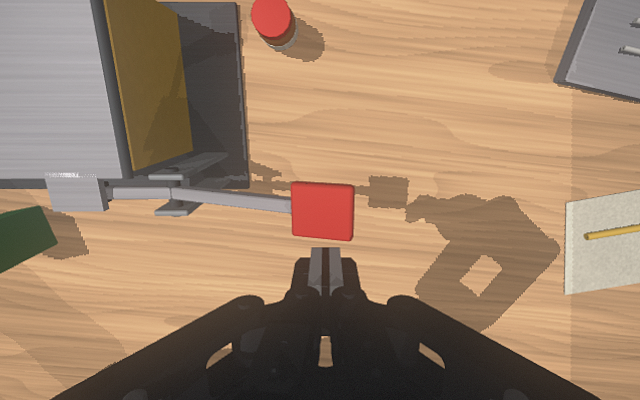

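The wrist view shows the red pad at (322,211) px, centred at (0.517, -0.233, 0.2005), directly below the fingers. Pressing slowly.

Emit:
servo_tool --moves '[[[-0.03,0,0.2],[0,0,0],1],[[0,0,0.2],[0,0,0],1],[[0,0,0.12],[0,0,0],1],[[0,0,0.06],[0,0,0],1],[[0,0,0.04],[0,0,0],1],[[0,0,0.04],[0,0,0],1],[[0,0,0.04],[0,0,0],1],[[0,0,0.04],[0,0,0],1]]'

```text
time_s: 10.58
position: [0.5176, -0.2357, 0.1617]
ee_rot: [0.004, 0.998, 0.056, 0.002]
wrist_force: [-3.1, -5.6, 11.8]
opening: -0.0002
finger_force: 5.6
```

Emit:
servo_tool --moves '[[[0,0,0.05],[0,0,0],1],[[0,0,0.05],[0,0,0],1],[[0,0,0.05],[0,0,0],1],[[0,0,0.05],[0,0,0],1]]'

```text
time_s: 11.08
position: [0.5196, -0.2377, 0.1321]
ee_rot: [0.006, 0.998, 0.057, 0.004]
wrist_force: [-0.6, -8.2, 10.2]
opening: -0.0001
finger_force: 5.2
```

Emit:
servo_tool --moves '[[[0,0,0.05],[0,0,0],1],[[0,0,0.05],[0,0,0],1],[[0,0,0.05],[0,0,0],1],[[0,0,0.04],[0,0,0],1],[[0,0,0.04],[0,0,0],1],[[0,0,0.02],[0,0,0],1],[[0,0,0],[0,0,0],1]]'

```text
time_s: 11.95
position: [0.52, -0.2367, 0.0984]
ee_rot: [0.006, 0.998, 0.056, 0.005]
wrist_force: [-5.6, -2.3, 33.5]
opening: 0.0002
finger_force: 16.4
```

Emit:
servo_tool --moves '[[[0,0,0],[0,0,0],1],[[0,0,0],[0,0,0],1],[[0,0,0],[0,0,0],1],[[0,0,0],[0,0,0],1]]'

```text
time_s: 12.45
position: [0.52, -0.2367, 0.0983]
ee_rot: [0.006, 0.998, 0.056, 0.005]
wrist_force: [-5.5, -3.6, 32.9]
opening: -0.0002
finger_force: 16.3
```

```bash
python3 - <<'E'
from h import *
print(state()["wrist_force"],state()["position"],state()["dq"].round(3))
a=[]
for n in("scene","wrist"):
    im=optics.get_image(n);P=pts(im);a.append(im["image"])
    hsv=cv2.cvtColor(im["image"],cv2.COLOR_RGB2HSV)
    m=(cv2.inRange(hsv,(0,150,50),(6,255,255))>0)&(P[...,2]>.09)&(P[...,2]<.22)
    q=P[m]
    if len(q):print(n,len(q),q.min(0),q.max(0),q.mean(0))
cv2.imwrite("pics/e.png",cv2.resize(np.vstack(a),(480,600),interpolation=cv2.INTER_AREA)[...,::-1])
E
```

```text
[-5.49048835 -3.63385987 32.9403813 ] [ 0.51997159 -0.2367142   0.09832804] [ 0.002 -0.001 -0.001  0.002 -0.001  0.001]
scene 272 [ 0.50214758 -0.26554315  0.11125677] [ 0.54482534 -0.21571292  0.13808361] [ 0.52942628 -0.24512501  0.12000724]
wrist 4075 [ 0.49736465 -0.2684656   0.10870917] [ 0.54174079 -0.21709641  0.16967388] [ 0.52752606 -0.24583006  0.1188906 ]
```

View pics/e.png

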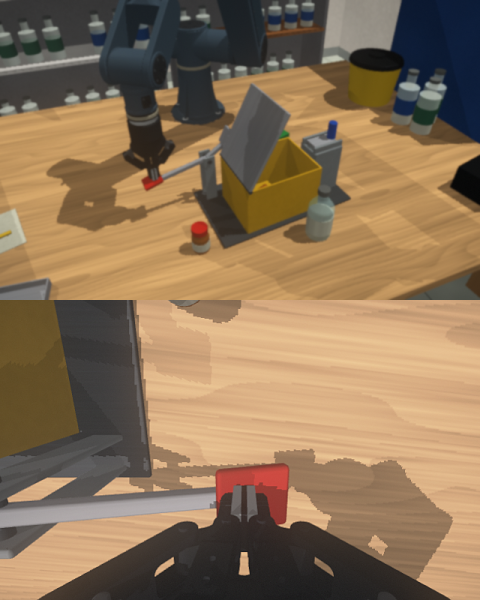

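The views show the lid wide open at (255,135) px, the knob out at (332,128), and the pad fully down under the fingertips at about z = 0.119. It is steady at 33 N, and the bottle, carton and vial look unmoved.

```bash
python3 -c "
from rig import workorder
print(workorder.close_job())"
```

```text
the job is handed in; nothing more can be done
None
```

I handed the job in with the catch slid out to its stop, the lid open and still, and the fingertips holding the pad fully down at about 33 N; the bystanders looked unmoved, but the system returned no verdict.

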